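# Turn the scoop round in its hooded dock

### The arm

A 6-joint arm with a two-finger parallel gripper is mounted at the origin on the work surface. World frame = base frame: x ahead of the robot, y to its left, z up, the work surface at z = 0. Lengths are in m, angles in degrees, forces in N, time in s.
With the tool pointing down it reaches from about 0.3 to 0.75 m from the base axis. Payload 8.5 kg.
Tool frame: the origin (TCP) lies between the finger pads; the fingertips stand 17 mm ahead of it and the grasp point (between the pads) lies 2 mm behind it; z points along the fingers, y is the direction in which the jaws open and shut (so a half turn about z gives the same grasp; the last joint's range is limited). The gripper opens to 85 mm and grips with 20 to 120 N. Pads are 22 mm wide; open, the fingers measure 114 mm over their backs; the gripper's body (76 mm by 85 mm) begins 54 mm behind the grasp point. The pads swing forward as they close: fully open they stand 13 mm farther back than shut.
Start: joints at [-79.372, 21.807, 74.336, -0, 83.858, -12.336], TCP at [0.215, -0.506, 0.221] pointing down, gripper open.
Joint ranges: [-178.18, 178.18], [-50.72, 133.34], [12.68, 142.11], [-81.47, 261.47], [9.98, 163.14], [-165.26, 165.26]. Speed limits (degrees/s): [136.94, 136.94, 180, 180, 180, 180].

### API

Orientations are given as a 3x3 rotation matrix whose columns are the frame's x, y, z axes.
In Python, from rig import readout, eyes, env gives the robot as it stands.
- The arm moves only by the tool arm_command, never from a script. Its argument "rows" is text: rows parted by semicolons, each of 7 numbers parted by spaces: the closure, from 0 (fully open) to 1 (shut), then the shift along the tool's x, y, z in mm, then the turn, a rotation vector about the tool's x, y, z in degrees. In form: grip dx dy dz rx ry rz; .... A call has 1 to 5 rows; each row shifts and turns the commanded pose from where the row before left it, along the tool's axes as they then stand; what a row does not reach is not made up. A row lasts 1/12 s, in which the tool goes at most 41.7 mm and 7.16 degrees, less where a joint would pass 70% of its speed; a pose out of reach is approached as far as the arm can. A call with a gripper value outside its range is refused whole. The fingers move at their own pace and stop on an object; "squeeze" is the grip in N (left out, the last holds). Time passes only in rows, so rows that do not move let the fingers close. It gives the time, the measured TCP pose, the force and the opening at its end, in the units of the state.
- readout.observe(): the state, without advancing time (a new reading comes with each control period).
- eyes.get_image(name): name is "scene" or "top"; returns the picture (384x512x3 uint8, red, green, blue); there is no depth.
- eyes.camera_model(name): a dict with "mtx" (3x3 intrinsics, pixels), "view" (4x4, takes a point from world to camera coordinates). Camera axes: x right, y up, looking along -z (the intrinsics and any distortion apply to the point x, -y, -z); pixel columns grow to the right and rows downward; lengths in m; the calibration is good to about 2 mm. A picture is of the moment at which its call begins. camera_model takes no time and is no camera call.
- env.close_job(): hands the job in, once; it reports no verdict.
The state is a dict: "time_s": time; "q": joint angles; "qvel": joint speeds; "joint_efforts": joint torques, N m; "position": TCP position; "tool_rot": TCP orientation; "ft_force": force on the tool from outside, world axes, zero at the start; "wrist_torque": the same for the moment, N m; "grip_width": finger opening in m.
Only numpy, scipy, OpenCV 4.12 (cv2) and the standard library are available. Lean on these libraries where they do the work, as an engineer would, in place of code of your own. Each camera call takes 0.05 s, during which the arm holds its last target. There are 200 camera calls.

### The job

The powder scoop was put away backwards: its handle is inside the low hooded dock and its bowl is left out in the open. Draw it right out by the bowl, set it down flat on the island top and let go, then take it by the handle and slide it bowl first into the dock until the whole bowl is well under the hood and the handle sticks straight out of the mouth, flat and let go. Leave the things on the turntable undisturbed.

Things in the scene. Friction and masses are not known exactly. Their poses are not given: they have to be found in the camera images.
- scoop: Scoop, 180 long, about 150 g, lying flat on the island top: open-topped steel bowl and wooden bar handle. Origin on the underside, below the bowl's centre; +x from handle to the bowl's open front, +z up. The bowl spans x -35 to 35, the handle x -145 to -35. At the start the bowl is just outside the dock's mouth, the handle inside, so +x points roughly out of the dock.
- scoop_bowl (a point): Centre of the scoop's bowl, 20 mm above its underside; axes as the scoop's. Boxy stainless bowl, 70 long, 50 wide, 40 high, walls 3 (the front 22 mm of its sides only 24 high); gripped across its 50 mm width.
- scoop_grip (a point): Middle of the handle, 85 mm behind the bowl's centre, 24 mm above the underside; axes as the scoop's. Wooden bar 110 long, 22 wide, 20 high, its underside 14 mm above the island top; gripped across its 22 mm width.
- scoop_heel (a point): Free end of the handle, 145 mm behind the bowl's centre, 24 mm above the underside; axes as the scoop's. The last 16 mm is a heel reaching down to the island top, so the scoop lies level.
- dock_mouth (a point): Middle of the dock's mouth, on the island top. Low fixed hood of white painted wood, 140 long, 104 wide, 58 high, open only at the mouth, which roughly faces the robot; inside 132 deep, 84 wide, 50 high, the island top its floor (no sill). +x points straight into the dock, +z up.
- turntable: Round white plastic turntable, 280 across, 24 high, that turns if pushed; origin at the centre of its underside. The four bystanders stand on it.
- flask: Stainless bottle, 64 across, 165 high, standing on the turntable (bystander); origin at the centre of its underside.
- jar: Glass jar, 72 across, 95 high, standing on the turntable (bystander); origin at the centre of its underside.
- case: Mouthguard case, 85 by 70 by 29, lying on the turntable (bystander); origin at the centre of its underside.
- dumbbell: Cast iron mini dumbbell, 130 long, heads 50 by 50, lying on the turntable (bystander); origin at the centre of its underside.
There are look-alikes about, which are no part of the job. What is shaped like the part that bears dock_mouth but orange is not meant.

How it is judged (in metres and radians):
On the way, in this order (a step that is already met when the one before it is completed fails the run):
1. the scoop is drawn out of the dock, handle and all, in the fingers (x of each of scoop_heel, scoop_bowl in the frame of dock_mouth below -0.003 m and contact force between the fingers and scoop above 0.5 N), for 0.1 s.
2. the scoop lies flat and let go on the island top outside the dock (contact force between the fingers and scoop below 0.1 N and linear speed of scoop below 0.02 m/s and height (world z) of scoop_bowl below 0.03 m and angle between scoop_bowl's own z axis and vertical below 0.12 rad and x of each of scoop_heel, scoop_bowl in the frame of dock_mouth below -0.003 m), for 0.2 s.
3. the scoop is taken by its handle while the bowl is still outside (contact force between the fingers and scoop above 0.5 N and distance between the grasp point and scoop_grip below 0.06 m and x of scoop_bowl in the frame of dock_mouth below 0.02 m), for 0.1 s.
At the end, for the whole second after the job is handed in: The scoop lies flat on the island top, let go and at rest, the back of its bowl at least 10 mm inside the mouth of the dock, its handle sticking out of the mouth and within 0.25 rad of the dock's own direction (x of scoop_bowl in the frame of dock_mouth above 0.045 m and x of scoop_grip in the frame of dock_mouth below 0.025 m and y of scoop_bowl in the frame of dock_mouth between -0.03 and 0.03 m and angle between the x axis of scoop_bowl and the x axis of dock_mouth, either way round below 0.25 rad and angle between scoop_bowl's own z axis and vertical below 0.12 rad and height (world z) of scoop_bowl below 0.03 m and contact force between the fingers and scoop below 0.1 N and linear speed of scoop below 0.02 m/s); the robot touches nothing.
It fails at once if the bottle on the turntable is moved more than 30 mm (distance of flask from where it was at the start of the episode above 0.03 m).
It fails at once if the jar on the turntable is moved more than 30 mm (distance of jar from where it was at the start of the episode above 0.03 m).
It fails at once if the mouthguard case on the turntable is moved more than 30 mm (distance of case from where it was at the start of the episode above 0.03 m).
It fails at once if the dumbbell on the turntable is moved more than 30 mm (distance of dumbbell from where it was at the start of the episode above 0.03 m).
It also fails if it takes over 64 s, if anything falls off the work surface, if the arm or the gripper's body presses on something with over 40 N, if the wrist force passes 120 N, or if a joint passes its speed limit or range.

## Working session

There is one attempt and no reset: what is moved stays moved. The work goes in short steps, Python scripts to look and compute and a tool call to move; the robot and the scene stay as the last step left them, time stands still between calls to the robot, and variables do not carry over. Pictures are saved under pics/ and viewed, about 8 in all and at most 12, crops included, and the job is handed in when it is done.

Besides the shell and the picture viewer there is one more tool, called as a command line: name --argument value ..., lists and objects as JSON in quotes. arm_command: Moves the arm, as the interface text tells. Its arguments: {"type":"object","properties":{"rows":{"type":"string"},"squeeze":{"type":"number"}},"required":["rows"]}

```bash
mkdir -p pics; cat > h.py <<'E'
import numpy as np, cv2
from rig import readout, eyes, env
def ray(name,u,v):
    m=eyes.camera_model(name);K=np.array(m["mtx"]);V=np.array(m["view"])
    d=np.linalg.inv(K)@[u,v,1]; d=np.array([d[0],-d[1],-d[2]])
    R=V[:3,:3]; return -R.T@V[:3,3], R.T@d
def at(name,u,v,z):
    c,d=ray(name,u,v); return c+d*(z-c[2])/d[2]
def px(name,p):
    m=eyes.camera_model(name);K=np.array(m["mtx"]);V=np.array(m["view"])
    q=V[:3,:3]@np.array(p)+V[:3,3]; q=K@[q[0],-q[1],-q[2]]; return q[:2]/q[2]
E
python3 - <<'E'
from h import *
a=eyes.get_image("scene");b=eyes.get_image("top")
cv2.imwrite("pics/s0.png",a[:,:,::-1]);cv2.imwrite("pics/t0.png",b[:,:,::-1])
for n in("scene","top"):
    m=eyes.camera_model(n);print(m.keys(),ray(n,256,192)[0],np.array(m["mtx"])[0,0],px(n,[.5,0,0]),px(n,[.5,.1,0]))
E
```

```text
dict_keys(['mtx', 'view']) [ 1.36057224 -0.35187737  0.53737728] 401.8229486259418 [274.0161528  194.41966726] [308.20799658 189.48504412]
dict_keys(['mtx', 'view']) [ 0.40748652 -0.1097501   1.04876582] 389.1687520369442 [208.47962519 221.30781195] [171.23533171 220.51159324]
```

View pics/s0.png

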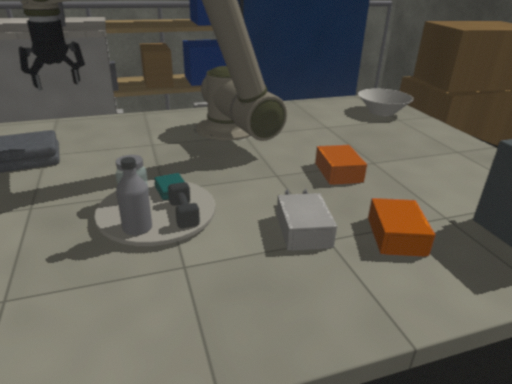

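View pics/t0.png

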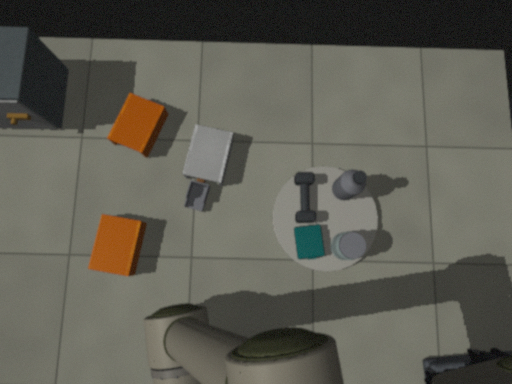

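The white dock is at top (208,153), with the grey bowl at its mouth at (197,195). The look-alikes are the orange docks at top (138,124) and (117,245), and in the scene view at (399,225) and (340,163). I choose the white one and will check it in one close crop.

```bash
python3 - <<'E'
import cv2
b=cv2.imread("pics/t0.png")[115:220,165:255]
cv2.imwrite("pics/t0c.png",cv2.resize(b*1,None,fx=5.6,fy=5.6,interpolation=cv2.INTER_CUBIC))
E
```

```text
(no output)
```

View pics/t0c.png

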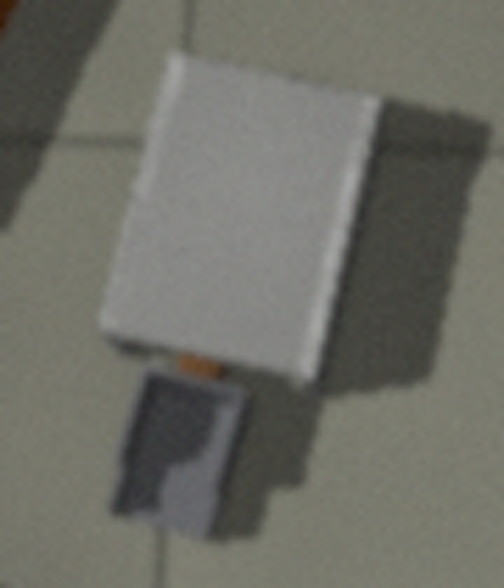

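The crop shows the dock roof corners at crop (175,55), (380,100), (308,378) and (103,325). The bowl's back rim runs (148,370) to (243,387), its front runs (115,515) to (210,538), and the brown handle goes into the mouth.

```bash
python3 - <<'E'
from h import *
f=lambda u,v,z: at("top",u/5.6+165-.4,v/5.6+115-.4,z)
D=[f(*p,.058) for p in((175,55),(380,100),(308,378),(103,325))]
for i in range(4): print(D[i].round(4), np.linalg.norm(D[i]-D[i-1]).round(4))
back=(D[0]+D[1])/2; m=(D[2]+D[3])/2; d=back-m
d2=D[2]-D[3]; print("mouth",m,"ang",np.degrees(np.arctan2(d[1],d[0])),"width dir+90",np.degrees(np.arctan2(d2[1],d2[0]))+90)
B=[f(148,370,.04),f(243,387,.04),f(115,515,.024),f(210,538,.024)]
for p in B: print(p.round(4))
print(np.linalg.norm(B[0]-B[1]),np.linalg.norm(B[2]-B[3]))
bb=(B[0]+B[1])/2; bf=(B[2]+B[3])/2; v=(bf-bb)[:2]; print("len",np.linalg.norm(v),"ang",np.degrees(np.arctan2(v[1],v[0])),"c",(bb+bf)/2)
s=readout.observe(); print(s["position"],s["tool_rot"],s["grip_width"],s["time_s"])
for n,p in(("flask",(352,185)),("jar",(349,245)),("tt",(326,218))): print(n,at("top",*p,.024))
E
```

```text
[0.7516 0.0381 0.058 ] 0.1346
[ 0.7318 -0.0598  0.058 ] 0.0999
[ 0.597  -0.0306  0.058 ] 0.1379
[0.6198 0.0652 0.058 ] 0.0985
mouth [0.60838115 0.017294   0.058     ] ang -11.935793693084975 width dir+90 -13.406462664107877
[0.6025 0.0461 0.04  ]
[0.5954 0.0012 0.04  ]
[0.5355 0.0607 0.024 ]
[0.5256 0.0155 0.024 ]
0.04551895755581467 0.04632545512651316
len 0.06989759059357042 ang 168.08156115077827 c [0.5647563  0.03087109 0.032     ]
[ 0.21453502 -0.50614796  0.22026679] [[ 9.20760671e-01  3.90127851e-01 -2.17272646e-04]
 [ 3.90127795e-01 -9.20759823e-01  1.28503858e-03]
 [ 3.01273417e-04 -1.26797709e-03 -9.99999151e-01]] 0.08566506611414507 0.1
flask [ 0.60367094 -0.38362355  0.024     ]
jar [ 0.44383801 -0.37172709  0.024     ]
tt [ 0.51326457 -0.31237321  0.024     ]
```

Everything agrees: the dock measures 0.138 x 0.099, and the bowl is 70 long at 168°, on the dock axis of -12.5°. I'll turn the tool, then move above the bowl.

arm_command --rows "0 0 0 0 0 0 7.1; 0 0 0 0 0 0 7.1; 0 0 0 0 0 0 7.1; 0 0 0 0 0 0 7.1; 0 0 0 0 0 0 7.1" --squeeze 40

```text
time_s: 0.52
position: [0.2146, -0.5062, 0.2205]
tool_rot: [[0.975, -0.223, -0.0], [-0.223, -0.975, 0.001], [-0.0, -0.001, -1.0]]
ft_force: [-0.3, -0.1, -0.2]
grip_width: 0.0855
```

arm_command --rows "0 15 -38 0 0 0 0; 0 15 -38 0 0 0 0; 0 15 -38 0 0 0 0; 0 15 -38 0 0 0 0; 0 15 -38 0 0 0 0"

```text
time_s: 0.93
position: [0.3296, -0.3354, 0.2206]
tool_rot: [[0.976, -0.218, -0.0], [-0.218, -0.976, 0.001], [-0.0, -0.0, -1.0]]
ft_force: [0.5, -0.5, 0.2]
grip_width: 0.0853
```

arm_command --rows "0 15 -38 0 0 0 0; 0 15 -38 0 0 0 0; 0 15 -38 0 0 0 0; 0 15 -38 0 0 0 0; 0 15 -38 0 0 0 0"

```text
time_s: 1.35
position: [0.4441, -0.166, 0.2207]
tool_rot: [[0.976, -0.217, -0.0], [-0.217, -0.976, 0.0], [-0.0, -0.0, -1.0]]
ft_force: [1.5, -0.9, -0.2]
grip_width: 0.0855
```

arm_command --rows "0 15 -38 0 0 0 0; 0 15 -38 0 0 0 0; 0 15 -38 0 0 0 0; 0 15 -38 0 0 0 0; 0 0 0 0 0 0 0"

```text
time_s: 1.77
position: [0.5372, -0.0273, 0.2202]
tool_rot: [[0.977, -0.211, 0.0], [-0.211, -0.977, 0.002], [-0.0, -0.002, -1.0]]
ft_force: [-0.7, 0.2, -0.3]
grip_width: 0.0857
```

arm_command --rows "0 5 -32 0 0 0 0; 0 6 -31 0 0 0 0; 0 0 0 38 0 0 0; 0 0 0 38 0 0 0; 0 0 0 38 0 0 0"

```text
time_s: 2.18
position: [0.5593, 0.0269, 0.1055]
tool_rot: [[0.976, -0.216, 0.001], [-0.216, -0.976, -0.0], [0.001, 0.0, -1.0]]
ft_force: [1.1, 0.2, -0.3]
grip_width: 0.0854
```

```bash
python3 - <<'E'
from h import *
s=readout.observe();print(s["position"],s["time_s"])
a=eyes.get_image("scene")[150:270,240:370];b=eyes.get_image("top")[115:235,150:280]
r=lambda i:cv2.resize(i[:,:,::-1],(396,366),interpolation=cv2.INTER_CUBIC)
cv2.imwrite("pics/c1.png",np.hstack([r(a),r(b)]))
E
```

```text
[0.55927674 0.02687369 0.10550013] 2.1833
```

View pics/c1.png

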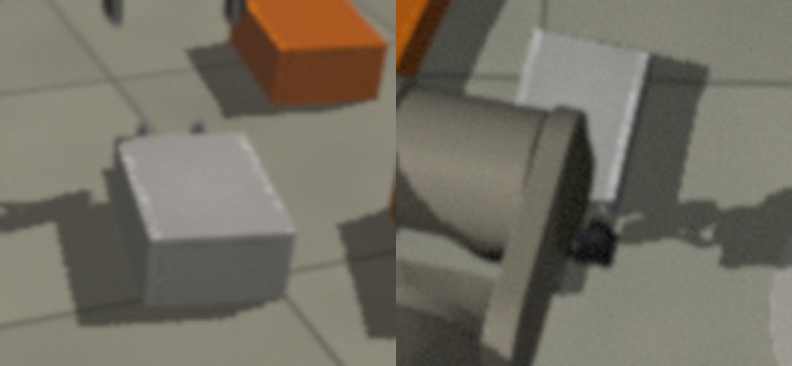

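The view shows the tool above the bowl, with the dock clear of the gripper body and only the fingers showing at (115,10) and (235,10) in the left half. I'll shift -4 mm in y, descend and grip.

arm_command --rows "0 0 -4 30 0 0 0; 0 0 0 30 0 0 0; 0 0 0 20 0 0 0; 0 0 0 0 0 0 0; 0 0 0 0 0 0 0"

```text
time_s: 2.7
position: [0.5611, 0.03, 0.0283]
tool_rot: [[0.976, -0.217, 0.001], [-0.217, -0.976, -0.0], [0.001, -0.0, -1.0]]
ft_force: [-0.8, 0.4, -0.2]
grip_width: 0.0853
```

arm_command --rows "1 0 0 0 0 0 0; 1 0 0 0 0 0 0; 1 0 0 0 0 0 0; 1 0 0 0 0 0 0; 1 0 0 0 0 0 0" --squeeze 40

```text
time_s: 3.12
position: [0.5608, 0.0286, 0.0288]
tool_rot: [[0.976, -0.216, 0.002], [-0.216, -0.976, -0.004], [0.003, 0.004, -1.0]]
ft_force: [-6.8, -14.0, 20.6]
grip_width: 0.0255
```

arm_command --rows "1 0 0 0 0 0 0; 1 0 0 0 0 0 0; 1 0 0 0 0 0 0; 1 0 0 0 0 0 0; 1 0 0 0 0 0 0"

```text
time_s: 3.53
position: [0.5619, 0.0288, 0.0293]
tool_rot: [[0.976, -0.217, 0.005], [-0.217, -0.976, -0.003], [0.005, 0.002, -1.0]]
ft_force: [-2.3, -6.4, 14.8]
grip_width: -0.0003
```

```bash
python3 - <<'E'
from h import *
a=eyes.get_image("scene")[150:270,240:370];b=eyes.get_image("top")[115:235,150:280]
r=lambda i:cv2.resize(i[:,:,::-1],(396,366),interpolation=cv2.INTER_CUBIC)
cv2.imwrite("pics/c2.png",np.hstack([r(a),r(b)]))
E
```

```text
(no output)
```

View pics/c2.png

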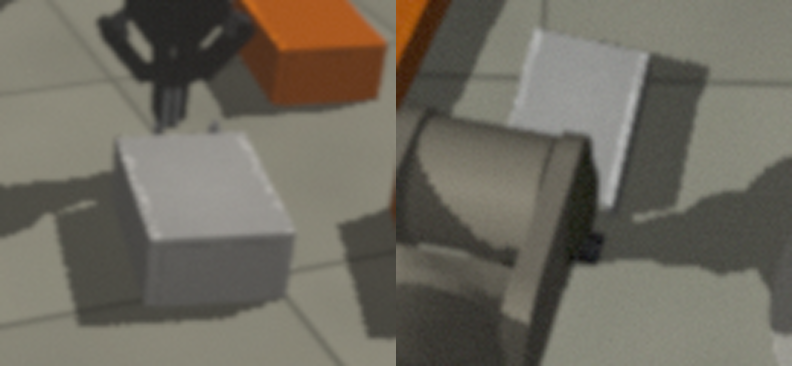

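The fingers shut completely and the scoop has shifted towards +y: its rims in the left half moved from (143,198) to (160,213). I'll lift clear and look.

arm_command --rows "1 0 0 -15 0 0 0; 1 0 0 -35 0 0 0; 1 0 0 -35 0 0 0; 1 -5 40 0 0 0 0; 0 -5 40 0 0 0 0"

```text
time_s: 4.05
position: [0.5341, -0.0454, 0.1143]
tool_rot: [[0.977, -0.213, 0.005], [-0.213, -0.977, -0.002], [0.005, 0.0, -1.0]]
ft_force: [0.4, -0.0, -0.4]
grip_width: 0.0108
```

arm_command --rows "0 -5 40 0 0 0 0; 0 -5 40 0 0 0 0; 0 0 0 0 0 0 0"

```text
time_s: 4.3
position: [0.5046, -0.127, 0.1124]
tool_rot: [[0.975, -0.222, 0.0], [-0.222, -0.975, -0.002], [0.001, 0.002, -1.0]]
ft_force: [-0.2, 0.8, -0.3]
grip_width: 0.0483
```

```bash
python3 - <<'E'
from h import *
a=eyes.get_image("scene")[150:270,240:370];b=eyes.get_image("top")
cv2.imwrite("pics/t3.png",b[:,:,::-1])
b=b[125:225,160:260]
r=lambda i:cv2.resize(i[:,:,::-1],(400,400),interpolation=cv2.INTER_CUBIC)
cv2.imwrite("pics/c3.png",np.hstack([cv2.resize(a[:,:,::-1],(400,400)),r(b)]))
E
```

```text
(no output)
```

View pics/c3.png

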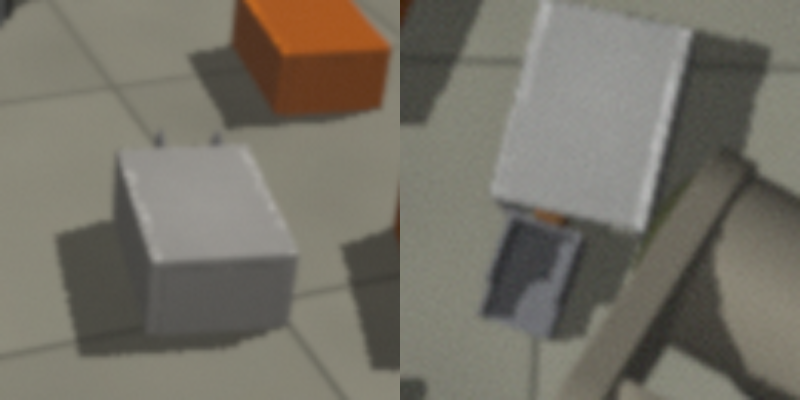

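```bash
python3 - <<'E'
from h import *
f=lambda u,v,z: at("top",(u-400)/4+160-.4,v/4+125-.4,z)
D=[f(*p,.058) for p in((545,2),(690,35),(642,230),(495,195))]
m=(D[2]+D[3])/2; d=(D[0]+D[1])/2-m
print("mouth",m,np.degrees(np.arctan2(d[1],d[0])))
B=[f(507,215,.04),f(581,235,.04),f(482,315,.024),f(555,338,.024)]
for p in B: print(p.round(4))
bb=(B[0]+B[1])/2; bf=(B[2]+B[3])/2; v=(bf-bb)[:2]; print(np.linalg.norm(B[0]-B[1]),np.linalg.norm(B[2]-B[3]),"len",np.linalg.norm(v),"ang",np.degrees(np.arctan2(v[1],v[0])),"c",(bb+bf)/2)
# model prediction: project box for centre c, yaw; crop coords
for c,y in(((bb+bf)/2,168),):
  t=np.radians(y);ex=np.array([np.cos(t),np.sin(t),0]);ey=np.array([-np.sin(t),np.cos(t),0])
  for X,Y,Z in((-35,-25,40),(-35,25,40),(13,-25,40),(13,25,40),(35,-25,24),(35,25,24),(35,-25,0),(35,25,0)):
    p=np.array([c[0],c[1],0])+ex*X/1000+ey*Y/1000+np.array([0,0,Z/1000]); q=px("top",p); print((X,Y,Z),((q[0]+.4-160)*4+400).round(),((q[1]+.4-125)*4).round())
s=readout.observe();print(s["position"])
q=px("scene",[bb[0],bb[1],.04]);print("scene back rim",q,"crop",(q-[240,150])*[400/130,400/120])
E
```

```text
mouth [0.607459   0.01613503 0.058     ] -11.402079734789567
[0.6085 0.0587 0.04  ]
[0.5962 0.0095 0.04  ]
[0.5438 0.0745 0.024 ]
[0.5296 0.0255 0.024 ]
0.050787538643752614 0.050949598250523746 len 0.06753349882761432 ang 166.3960050110051 c [0.56949225 0.04205431 0.032     ]
(-35, -25, 40) 506.0 214.0
(-35, 25, 40) 580.0 231.0
(13, -25, 40) 487.0 284.0
(13, 25, 40) 561.0 302.0
(35, -25, 24) 483.0 320.0
(35, 25, 24) 556.0 337.0
(35, -25, 0) 489.0 325.0
(35, 25, 0) 561.0 342.0
[ 0.505786   -0.12266761  0.11225454]
scene back rim [302.74740227 198.68803437] crop [193.06893007 162.29344789]
```

The model box fits the picture: bowl at (0.569, 0.042), yaw 167°. The first grip rode over the rim because it was too high and partly on the low front sides. I'll go deeper and 4–8 mm further back on the bowl.

arm_command --rows "0 8 -35 0 0 0 0; 0 8 -35 0 0 0 0; 0 8 -35 0 0 0 0; 0 6 -35 0 0 0 0; 0 0 -35 0 0 0 0"

```text
time_s: 4.82
position: [0.5743, 0.046, 0.112]
tool_rot: [[0.977, -0.215, 0.001], [-0.215, -0.977, 0.0], [0.001, -0.0, -1.0]]
ft_force: [0.4, -1.4, -0.7]
grip_width: 0.0859
```

arm_command --rows "0 0 0 25 0 0 0; 0 0 0 20 0 0 0; 0 0 0 0 0 0 0; 0 0 0 0 0 0 0"

```text
time_s: 5.15
position: [0.573, 0.0441, 0.0666]
tool_rot: [[0.976, -0.216, -0.002], [-0.216, -0.977, 0.0], [-0.002, 0.0, -1.0]]
ft_force: [0.1, -0.1, 0.2]
grip_width: 0.0853
```

Position is good (about 3 mm off in y). Descending to TCP z of about 0.020.

arm_command --rows "0 0 3 25 0 0 0; 0 0 0 22 0 0 0; 0 0 0 0 0 0 0; 0 0 0 0 0 0 0"

```text
time_s: 5.48
position: [0.573, 0.0399, 0.0208]
tool_rot: [[0.976, -0.217, 0.0], [-0.217, -0.976, 0.0], [0.0, -0.0, -1.0]]
ft_force: [-0.5, -0.3, 1.1]
grip_width: 0.0856
```

arm_command --rows "0.2 0 0 0 0 0 0; 0.3 0 0 0 0 0 0; 0.4 0 0 0 0 0 0; 0.5 0 0 0 0 0 0; 0.5 0 0 0 0 0 0" --squeeze 30

```text
time_s: 5.9
position: [0.5735, 0.04, 0.0216]
tool_rot: [[0.976, -0.218, 0.003], [-0.218, -0.976, -0.0], [0.003, -0.001, -1.0]]
ft_force: [-2.4, 1.2, 8.9]
grip_width: 0.0494
```

arm_command --rows "0.7 0 0 0 0 0 0; 1 0 0 0 0 0 0; 1 0 0 0 0 0 0"

```text
time_s: 6.15
position: [0.5735, 0.04, 0.0216]
tool_rot: [[0.976, -0.218, 0.003], [-0.218, -0.976, -0.0], [0.003, -0.001, -1.0]]
ft_force: [-1.7, 0.3, 8.8]
grip_width: 0.0494
```

arm_command --rows "1 -4 0 0 0 0 0; 1 -8 0 0 0 0 0; 1 -12 0 0 0 0 0; 1 -15 0 0 0 0 0; 1 -15 0 0 0 0 0"

```text
time_s: 6.57
position: [0.522, 0.0512, 0.0217]
tool_rot: [[0.976, -0.217, 0.007], [-0.217, -0.976, -0.001], [0.007, -0.001, -1.0]]
ft_force: [5.7, -1.8, 6.7]
grip_width: 0.0493
```

arm_command --rows "1 -20 0 0 0 0 0; 1 -20 0 0 0 0 0; 1 -20 0 0 0 0 0; 1 -15 0 0 0 0 0; 1 -15 5 0 0 0 0"

```text
time_s: 6.98
position: [0.4334, 0.0664, 0.0217]
tool_rot: [[0.976, -0.217, 0.009], [-0.217, -0.976, -0.001], [0.009, -0.001, -1.0]]
ft_force: [7.8, 0.2, 8.0]
grip_width: 0.0492
```

arm_command --rows "1 -10 5 0 0 0 0; 1 -5 4 0 0 0 0; 1 0 0 0 0 0 0; 1 0 0 0 0 0 0"

```text
time_s: 7.32
position: [0.4158, 0.0604, 0.0216]
tool_rot: [[0.976, -0.217, 0.005], [-0.217, -0.976, -0.001], [0.005, -0.0, -1.0]]
ft_force: [0.2, -2.1, 17.1]
grip_width: 0.0489
```

arm_command --rows "0 0 0 0 0 0 0; 0 0 0 0 0 0 0; 0 0 0 0 0 0 0; 0 0 0 0 0 0 0; 0 0 0 0 0 0 0"

```text
time_s: 7.73
position: [0.4143, 0.0608, 0.0198]
tool_rot: [[0.976, -0.217, -0.0], [-0.217, -0.976, 0.0], [-0.0, 0.0, -1.0]]
ft_force: [-0.1, -0.0, -0.8]
grip_width: 0.0859
```

arm_command --rows "0 0 0 -15 0 0 0; 0 0 0 -30 0 0 0; 0 0 0 -35 0 0 0; 0 0 0 0 0 0 0; 0 0 0 0 0 0 0"

```text
time_s: 8.15
position: [0.4151, 0.0607, 0.101]
tool_rot: [[0.976, -0.217, 0.003], [-0.217, -0.976, -0.0], [0.003, -0.0, -1.0]]
ft_force: [0.0, 0.8, -1.1]
grip_width: 0.0856
```

```bash
python3 - <<'E'
from h import *
a=eyes.get_image("scene")[130:250,215:335];b=eyes.get_image("top")[115:285,145:315]
cv2.imwrite("pics/c4.png",np.hstack([cv2.resize(i[:,:,::-1],(400,400),interpolation=cv2.INTER_CUBIC) for i in(a,b)]))
c=np.array([.608,.0165,0]);t=np.radians(-12.3);d=np.array([np.cos(t),np.sin(t),0]);n=np.array([-d[1],d[0],0])
for nm,x,z in(("bowl",-.201,.04),("back rim",-.166,.04),("heel",-.056-0,.034)):
  p=c+d*x+n*.0015+[0,0,z]; print(nm,p,"scene",(px("scene",p)-[215,130])*400/120,"top",(px("top",p)-[145,115])*400/170+[400,0])
E
```

```text
bowl [0.41193339 0.06078468 0.04      ] scene [229.47380065 114.53605251] top [486.05752836 326.93857624]
back rim [0.44612998 0.05332861 0.04      ] scene [236.44302612 132.97355914] top [494.6014229  295.21515317]
heel [0.55360499 0.02989527 0.034     ] scene [260.47327639 204.93818951] top [521.47916728 198.83342213]
```

View pics/c4.png

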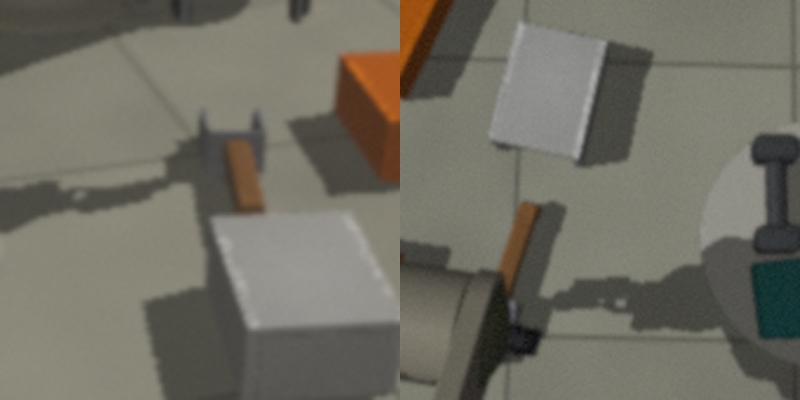

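The handle is clear of the dock: heel end at (531,204) and handle centre lower down at (511,288) in the right half. The hood corners there are (520,24), (607,42), (580,160) and (490,138).

```bash
python3 - <<'E'
from h import *
f=lambda u,v,z: at("top",(u-400)*.425+145-.3,v*.425+115-.3,z)
D=[f(*p,.058) for p in((520,24),(607,42),(580,160),(490,138))]
m=(D[2]+D[3])/2; dd=(D[0]+D[1])/2-m; w=D[2]-D[3]
print("mouth",m,np.degrees(np.arctan2(dd[1],dd[0])),np.degrees(np.arctan2(w[1],w[0]))+90)
h=f(531,204,.034);l=f(511,288,.034);v=h-l;print(h,l,np.degrees(np.arctan2(v[1],v[0])))
v/=np.linalg.norm(v); c=h-.145*v
g=c+.110*v
print("bowl",c,"grip",c+.085*v,"target",g)
s=readout.observe();R=np.array(s["tool_rot"]);print("dx dy",(R.T@((g-s["position"])*[1,1,0]))*1000)
E
```

```text
mouth [0.606689   0.01520264 0.058     ] -11.051682775809978 -12.637981075287883
[0.54879752 0.01984386 0.034     ] [0.45532573 0.03756714 0.034     ] -10.736458745640842
bowl [0.40633583 0.04685617 0.034     ] grip [0.48984786 0.03102137 0.034     ] target [0.51441022 0.02636407 0.034     ]
dx dy [105.60000371  11.81268195  -0.13780629]
```

```bash
python3 - <<'E'
from h import *
s=readout.observe();R=np.array(s["tool_rot"])
print("scene handle pts",at("scene",236/10*3+215,143*.3+130,.034),at("scene",252*.3+215,209*.3+130,.034))
h=np.array([.5488,.0198,0])
for yaw in(-10.7,-13.5,-16.5):
  t=np.radians(yaw);v=np.array([np.cos(t),np.sin(t),0]);c=h-.145*v
  print(yaw,c,"rims scene",[((px("scene",c-.035*-v+np.array([-v[1],v[0],0])*k+[0,0,.04])-[215,130])/.3).round() for k in(-.025,.025)],"h0",((px("scene",c+.035*v+[0,0,.034])-[215,130])/.3).round(), "hend",((px("scene",h+[0,0,.034])-[215,130])/.3).round(),"tgt d",(R.T@((c+.11*v-s["position"])*[1,1,0])*1000).round(1))
E
```

```text
scene handle pts [0.45223121 0.05087662 0.034     ] [0.55762494 0.02124198 0.034     ]
-10.7 [0.40632114 0.04672166 0.        ] rims scene [array([190., 133.]), array([249., 131.])] h0 [219. 138.] hend [246. 204.] tgt d [ 1.056e+02  1.190e+01 -1.000e-01]
-13.5 [0.40780636 0.05364958 0.        ] rims scene [array([196., 132.]), array([255., 131.])] h0 [225. 138.] hend [246. 204.] tgt d [ 1.056e+02  1.020e+01 -1.000e-01]
-16.5 [0.40977114 0.06098222 0.        ] rims scene [array([203., 132.]), array([263., 132.])] h0 [232. 138.] hend [246. 204.] tgt d [ 1.057e+02  8.300e+00 -1.000e-01]
```

The bowl rims in the scene view, at (203,263), fix the yaw at -16.5°, so the tool needs a +4° turn.

arm_command --rows "0 35 3 0 0 0 0; 0 35 3 0 0 0 0; 0 35 2 0 0 0 4; 0 0 0 35 0 0 0; 0 0 0 0 0 0 0"

```text
time_s: 8.67
position: [0.5136, 0.0299, 0.0593]
tool_rot: [[0.958, -0.286, -0.009], [-0.286, -0.958, 0.002], [-0.009, 0.001, -1.0]]
ft_force: [-1.7, 0.5, -1.2]
grip_width: 0.0855
```

arm_command --rows "0 0 0 23 0 0 0; 0 0 0 20 0 0 0; 0 0 0 0 0 0 0; 0 0 0 0 0 0 0"

```text
time_s: 9.0
position: [0.5141, 0.0305, 0.0215]
tool_rot: [[0.959, -0.284, -0.003], [-0.284, -0.959, 0.001], [-0.003, 0.0, -1.0]]
ft_force: [0.5, -0.5, 0.6]
grip_width: 0.0854
```

arm_command --rows "0.4 0 0 0 0 0 0; 0.7 0 0 0 0 0 0; 1 0 0 0 0 0 0; 1 0 0 0 0 0 0; 1 0 0 0 0 0 0"

```text
time_s: 9.42
position: [0.5153, 0.0301, 0.0224]
tool_rot: [[0.959, -0.285, 0.001], [-0.285, -0.959, -0.0], [0.001, -0.0, -1.0]]
ft_force: [0.1, 0.6, 0.2]
grip_width: 0.0257
```

arm_command --rows "1 0 0 0 0 0 0; 1 0 0 0 0 0 0; 1 0 0 0 0 0 0"

```text
time_s: 9.67
position: [0.5154, 0.0301, 0.0224]
tool_rot: [[0.959, -0.285, 0.001], [-0.285, -0.959, -0.0], [0.001, -0.0, -1.0]]
ft_force: [0.1, 0.4, 5.9]
grip_width: 0.0202
```

The handle is gripped. The scoop now has to be turned half round, so I'll tighten the grip, lift slightly, back off and check the pitch.

arm_command --rows "1 0 0 0 0 0 0; 1 0 0 0 0 0 0; 1 0 0 -10 0 0 0; 1 0 0 -15 0 0 0; 1 0 0 -15 0 0 0" --squeeze 90

```text
time_s: 10.08
position: [0.5149, 0.0302, 0.0625]
tool_rot: [[0.959, -0.285, -0.001], [-0.285, -0.959, 0.0], [-0.001, 0.0, -1.0]]
ft_force: [1.4, 0.5, -0.7]
grip_width: 0.0145
```

arm_command --rows "1 -15 0 0 0 0 0; 1 -25 0 0 0 0 0; 1 -25 0 0 0 0 0; 1 -25 0 0 0 0 0; 1 0 0 0 0 0 0"

```text
time_s: 10.5
position: [0.4244, 0.0571, 0.062]
tool_rot: [[0.959, -0.284, -0.004], [-0.284, -0.959, 0.001], [-0.004, 0.001, -1.0]]
ft_force: [-0.2, -0.4, -1.6]
grip_width: 0.0141
```

```bash
python3 - <<'E'
from h import *
s=readout.observe();print(s["q"],s["ft_force"],s["wrist_torque"],s["grip_width"])
a=eyes.get_image("scene")[80:260,160:360];b=eyes.get_image("top")[115:315,125:325]
cv2.imwrite("pics/c5.png",np.hstack([cv2.resize(i[:,:,::-1],(400,400),interpolation=cv2.INTER_CUBIC) for i in(a,b)]))
print([at("top",*p,.058) for p in((145,222),(138,277),(105,215))])
E
```

```text
[-8.26878722e+00  2.20086034e+01  1.06248074e+02  7.96862851e-03
  5.20002533e+01  9.81985140e+01] [-0.16844488 -0.38183406 -1.6464254 ] [ 0.0353681  -0.09576913 -0.00640068] 0.014104702498040043
[array([0.48969301, 0.15446192, 0.058     ]), array([0.35361312, 0.16212734, 0.058     ]), array([0.50527543, 0.25684259, 0.058     ])]
```

View pics/c5.png

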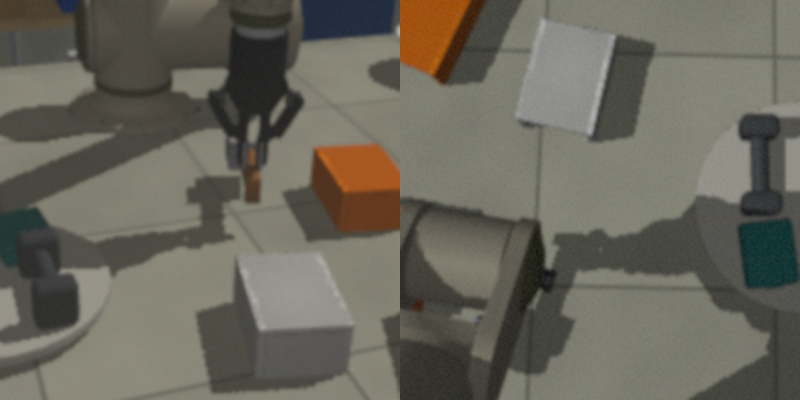

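The scoop hangs in the fingers at (250,170) in the left half, with the orange dock and turntable well clear. I'll turn it half round on the -y side, about 184° in all.

arm_command --rows "1 0 0 0 0 0 -4; 1 0 0 0 0 0 -7; 1 0 0 0 0 0 -7; 1 0 0 0 0 0 -7; 1 0 0 0 0 0 -7" --squeeze 70

```text
time_s: 11.02
position: [0.4303, 0.0553, 0.0621]
tool_rot: [[0.962, 0.272, 0.001], [0.272, -0.962, -0.0], [0.001, 0.001, -1.0]]
ft_force: [0.7, 0.7, -0.8]
grip_width: 0.0144
```

arm_command --rows "1 0 0 0 0 0 -7; 1 0 0 0 0 0 -7; 1 0 0 0 0 0 -7; 1 0 0 0 0 0 -7; 1 0 0 0 0 0 -7"

```text
time_s: 11.43
position: [0.4303, 0.0553, 0.0621]
tool_rot: [[0.632, 0.775, 0.001], [0.775, -0.632, -0.0], [0.001, 0.001, -1.0]]
ft_force: [0.5, -0.1, -1.6]
grip_width: 0.0141
```

arm_command --rows "1 0 0 0 0 0 -7; 1 0 0 0 0 0 -7; 1 0 0 0 0 0 -7; 1 0 0 0 0 0 -7; 1 0 0 0 0 0 -7"

```text
time_s: 11.85
position: [0.4303, 0.0554, 0.0621]
tool_rot: [[0.073, 0.997, 0.001], [0.997, -0.073, -0.0], [-0.0, 0.001, -1.0]]
ft_force: [-0.5, -0.5, -2.0]
grip_width: 0.0142
```

arm_command --rows "1 0 0 0 0 0 -7; 1 0 0 0 0 0 -7; 1 0 0 0 0 0 -7; 1 0 0 0 0 0 -7; 1 0 0 0 0 0 -7"

```text
time_s: 12.27
position: [0.4302, 0.0554, 0.062]
tool_rot: [[-0.512, 0.859, 0.001], [0.859, 0.512, -0.0], [-0.001, 0.001, -1.0]]
ft_force: [0.6, 0.5, -1.2]
grip_width: 0.0142
```

arm_command --rows "1 0 0 0 0 0 -7; 1 0 0 0 0 0 -7; 1 0 0 0 0 0 -7; 1 0 0 0 0 0 -7; 1 0 0 0 0 0 -7"

```text
time_s: 12.68
position: [0.4302, 0.0554, 0.062]
tool_rot: [[-0.912, 0.41, 0.001], [0.41, 0.912, -0.0], [-0.001, 0.0, -1.0]]
ft_force: [0.2, 0.5, -0.1]
grip_width: 0.0144
```

arm_command --rows "1 0 0 0 0 0 -6; 1 0 0 0 0 0 -6; 1 0 0 0 0 0 0"

```text
time_s: 12.93
position: [0.4301, 0.0554, 0.062]
tool_rot: [[-0.977, 0.214, 0.001], [0.214, 0.977, -0.0], [-0.001, 0.0, -1.0]]
ft_force: [-0.3, -0.2, -0.9]
grip_width: 0.0141
```

```bash
python3 - <<'E'
from h import *
s=readout.observe();print(s["position"],s["wrist_torque"],s["q"])
a=eyes.get_image("scene")[110:240,220:350];b=eyes.get_image("top")[115:245,145:275]
cv2.imwrite("pics/c6.png",np.hstack([cv2.resize(i[:,:,::-1],(400,400),interpolation=cv2.INTER_CUBIC) for i in(a,b)]))
E
```

```text
[0.43008437 0.05537388 0.06200418] [ 0.02918889  0.05257588 -0.04404636] [-8.38445830e+00  2.23137776e+01  1.05642645e+02 -1.45106035e-03
  5.19920747e+01 -8.60348524e+01]
```

View pics/c6.png

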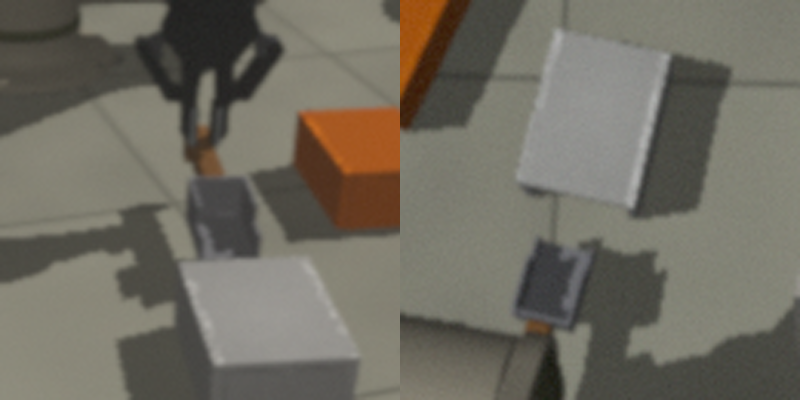

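The bowl now faces the mouth. I'll fit the bowl rim corners to get pitch and yaw. In the right half the back rim is (517,315)–(573,328) and the front is (537,240)–(593,248). In the left half the rear rim is (190,178)–(250,180) and the front is (200,262)–(258,252).

```bash
python3 - <<'E'
from h import *
from scipy.optimize import least_squares
from scipy.spatial.transform import Rotation as Ro
T=lambda u,v:np.array([(u-400)*.325+145,v*.325+115])
S=lambda u,v:np.array([u*.325+220,v*.325+110])
# scoop frame: +x to front, y left
obs=[("top",(-35,25,40),T(517,315)),("top",(-35,-25,40),T(573,328)),("top",(35,25,24),T(537,240)),("top",(35,-25,24),T(593,248)),
("scene",(-35,25,40),S(250,180)),("scene",(-35,-25,40),S(190,178))]
def res(p,ret=0):
    R=Ro.from_euler("ZYX",p[3:],degrees=True).as_matrix()
    return np.concatenate([px(n,p[:3]+R@np.array(q)/1000)-o for n,q,o in obs])
r=least_squares(res,[.537,.032,.04,-12,0,0])
print(r.x.round(4),r.fun.round(1))
R=Ro.from_euler("ZYX",r.x[3:],degrees=True).as_matrix()
print("grip",r.x[:3]+R@[-.085,0,.024],"heel",r.x[:3]+R@[-.145,0,.0])
E
```

```text
[  0.528    0.0287   0.0283 -11.4496   6.9012  -5.9942] [-2.4 -0.7 -1.6 -1.  -0.2 -0.5  0.   0.5 -2.8  0.5 -1.8  0. ]
grip [0.44857467 0.04735237 0.06219155] heel [0.38688628 0.05728936 0.04570521]
```

Pitch is about 7° nose down, which is small, and it sits on the dock axis. I'll lower with a lighter grip, release to settle flat, then regrip and push.

arm_command --rows "1 0 0 10 0 0 0; 1 0 0 10 0 0 0; 1 0 0 8 0 0 0; 1 0 0 6 0 0 0; 1 0 0 5 0 0 0" --squeeze 30

```text
time_s: 13.45
position: [0.4291, 0.0564, 0.0229]
tool_rot: [[-0.976, 0.22, -0.0], [0.22, 0.976, 0.002], [0.001, 0.002, -1.0]]
ft_force: [-36.2, 105.8, 281.4]
grip_width: 0.0118
```

arm_command --rows "0.4 0 0 0 0 0 0; 0.4 0 0 0 0 0 0; 0.4 0 0 0 0 0 0; 0.4 0 0 0 0 0 0; 0.4 0 0 2 0 0 0"

```text
time_s: 13.87
position: [0.4291, 0.0557, 0.0209]
tool_rot: [[-0.976, 0.217, 0.0], [0.217, 0.976, -0.0], [-0.001, 0.0, -1.0]]
ft_force: [0.6, -0.2, -0.3]
grip_width: 0.0513
```

arm_command --rows "0.7 0 0 0 0 0 0; 1 0 0 0 0 0 0; 1 0 0 0 0 0 0; 1 0 0 0 0 0 0; 1 0 0 0 0 0 0" --squeeze 30

```text
time_s: 14.28
position: [0.4289, 0.0557, 0.0209]
tool_rot: [[-0.976, 0.217, -0.0], [0.217, 0.976, -0.0], [0.0, -0.0, -1.0]]
ft_force: [-1.3, 0.2, 1.8]
grip_width: 0.0202
```

The wrist force peaked at 281 N at the end of that lowering. That is over the 120 N limit, so the run may already have failed on it. The force is gone now. I'll check the scoop before going on.

```bash
python3 - <<'E'
from h import *
s=readout.observe();print(s["position"],s["ft_force"],s["grip_width"],s["time_s"])
a=eyes.get_image("scene")[110:240,220:350];b=eyes.get_image("top")[115:245,145:275]
cv2.imwrite("pics/c7.png",np.hstack([cv2.resize(i[:,:,::-1],(400,400),interpolation=cv2.INTER_CUBIC) for i in(a,b)]))
c=np.array([.528,.0287,0]);t=np.radians(-12);v=np.array([np.cos(t),np.sin(t),0]);n=np.array([-v[1],v[0],0])
for X,Y,Z in((-35,25,40),(-35,-25,40),(35,25,24),(35,-25,24)):
  p=c+v*X/1000+n*Y/1000+[0,0,Z/1000];print((X,Y),((px("scene",p)-[220,110])/.325).round(),((px("top",p)-[145,115])/.325+[400,0]).round())
E
```

```text
[0.42885183 0.05570864 0.02087138] [-1.25866993  0.17602958  1.82801344] 0.020181978689714202 14.2833
(-35, 25) [233. 210.] [519. 322.]
(-35, -25) [176. 211.] [576. 336.]
(35, 25) [249. 267.] [543. 245.]
(35, -25) [189. 269.] [599. 259.]
```

View pics/c7.png

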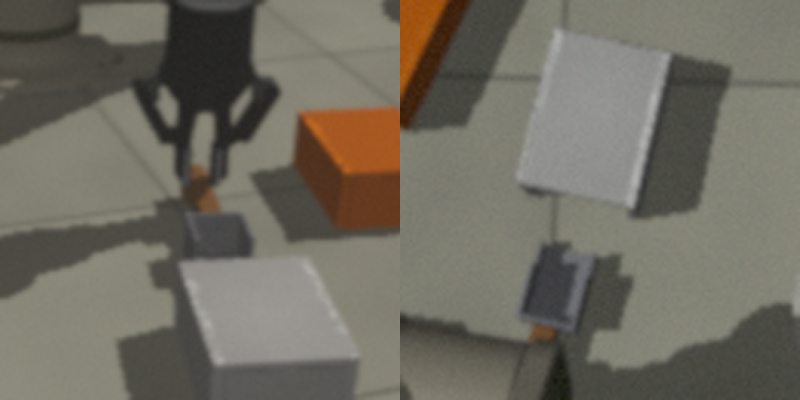

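```bash
python3 - <<'E'
from h import *
from scipy.optimize import least_squares
from scipy.spatial.transform import Rotation as Ro
T=lambda u,v:("top",np.array([(u-400)*.325+145,v*.325+115]))
S=lambda u,v:("scene",np.array([u*.325+220,v*.325+110]))
obs=[((-35,25,40),T(520,318)),((-35,-25,40),T(576,330)),((35,25,24),T(542,243)),((35,-25,24),T(596,255)),((-35,25,40),S(250,213)),((-35,-25,40),S(187,215)),((-35,0,34),S(211,212))]
def res(p):
    R=Ro.from_euler("ZYX",p[3:],degrees=True).as_matrix()
    return np.concatenate([px(n,p[:3]+R@np.array(q)/1000)-o for q,(n,o) in obs])
r=least_squares(res,[.53,.03,.0,-12,0,0]);print(r.x.round(4),r.fun.round(1))
g=lambda q:res([*q[:2],0,q[2],0,0]);r=least_squares(g,[.53,.03,-12]);print("flat",r.x.round(4),r.fun.round(1))
# check hood corners mouth, calibration: top (520,180),(633,208); scene (180,263),(308,260)
for n,o in(T(518,182),T(633,208),S(180,263),S(308,260)):print(n,at(n,*o,.058))
E
```

```text
[ 5.28600e-01  3.25000e-02 -2.90000e-03 -1.28994e+01  7.76970e+00
 -1.17160e+00] [-1.9 -1.2 -1.4 -0.5 -0.4 -0.1  0.   0.4 -3.  -0.4 -1.2 -1.   0.1  1.8]
flat [  0.5324   0.0319 -13.9795] [-2.  -0.7 -1.7  0.5 -0.4 -1.1  0.1 -0.1 -3.1 -0.3 -1.3 -0.7  0.1  2.1]
top [0.61580837 0.0640798  0.058     ]
top [ 0.59570764 -0.03358482  0.058     ]
scene [ 0.6004239  -0.02945637  0.058     ]
scene [0.62297506 0.06850159 0.058     ]
```

The scoop lies flat on the dock axis: bowl at dock x of about -0.078, y of about 0. Pushing in 150 mm in stages, watching the force.

arm_command --rows "1 -5 0 0 0 0 0; 1 -10 0 0 0 0 0; 1 -12 0 0 0 0 0; 1 -12 0 0 0 0 0; 1 -12 0 0 0 0 0"

```text
time_s: 14.8
position: [0.4784, 0.0449, 0.0208]
tool_rot: [[-0.976, 0.217, -0.002], [0.217, 0.976, 0.001], [0.002, 0.0, -1.0]]
ft_force: [-4.4, 1.4, 6.9]
grip_width: 0.0203
```

arm_command --rows "1 -10 0 0 0 0 0; 1 -10 0 0 0 0 0; 1 -10 0 0 0 0 0; 1 -10 0 0 0 0 0; 1 -10 0 0 0 0 0"

```text
time_s: 15.22
position: [0.5271, 0.0341, 0.0208]
tool_rot: [[-0.976, 0.217, -0.002], [0.217, 0.976, 0.001], [0.002, 0.0, -1.0]]
ft_force: [-4.9, 1.8, 5.3]
grip_width: 0.02
```

arm_command --rows "1 -10 0 0 0 0 0; 1 -10 0 0 0 0 0; 1 -10 0 0 0 0 0; 1 -10 0 0 0 0 0; 1 -10 0 0 0 0 0"

```text
time_s: 15.63
position: [0.576, 0.0232, 0.0209]
tool_rot: [[-0.976, 0.217, -0.002], [0.217, 0.976, 0.001], [0.002, 0.0, -1.0]]
ft_force: [-4.5, 0.3, 6.0]
grip_width: 0.0202
```

Low forces throughout. Release, rise, back off, and look.

arm_command --rows "0.4 0 0 0 0 0 0; 0.4 0 0 0 0 0 0; 0.4 0 0 0 0 0 0; 0.4 0 0 0 0 0 0; 0.4 0 0 0 0 0 0"

```text
time_s: 16.05
position: [0.576, 0.0231, 0.0208]
tool_rot: [[-0.976, 0.217, -0.0], [0.217, 0.976, 0.0], [0.0, 0.0, -1.0]]
ft_force: [-0.6, -0.9, -0.2]
grip_width: 0.0513
```

arm_command --rows "0.4 0 0 -15 0 0 0; 0.4 0 0 -35 0 0 0; 0.4 0 0 -40 0 0 0; 0.4 30 0 -20 0 0 0; 0.4 40 0 0 0 0 0"

```text
time_s: 16.47
position: [0.5108, 0.0375, 0.1349]
tool_rot: [[-0.976, 0.218, 0.01], [0.218, 0.976, -0.002], [-0.01, 0.001, -1.0]]
ft_force: [-0.5, -0.1, -1.6]
grip_width: 0.0514
```

arm_command --rows "0.4 40 0 0 0 0 0; 0.4 0 -40 0 0 0 0; 0.4 0 -40 0 0 0 0; 0.4 0 -40 0 0 0 0; 0.4 0 0 0 0 0 0"

```text
time_s: 16.88
position: [0.442, -0.0754, 0.1311]
tool_rot: [[-0.975, 0.222, 0.001], [0.222, 0.975, -0.002], [-0.001, -0.002, -1.0]]
ft_force: [1.1, 0.5, 0.2]
grip_width: 0.051
```

```bash
python3 - <<'E'
from h import *
s=readout.observe();print(s["position"],s["ft_force"],s["time_s"])
a=eyes.get_image("scene")[130:250,200:320];b=eyes.get_image("top");cv2.imwrite("pics/t8.png",b[:,:,::-1])
t0=cv2.imread("pics/t0.png")[:,:,::-1]
print("turntable diff",np.abs(b[165:272,270:385].astype(int)-t0[165:272,270:385]).mean())
b=b[115:225,165:275]
cv2.imwrite("pics/c8.png",np.hstack([cv2.resize(i[:,:,::-1],(400,400),interpolation=cv2.INTER_CUBIC) for i in(a,b)]))
E
```

```text
[ 0.44198217 -0.07535913  0.13111298] [1.12910065 0.47587623 0.17856694] 16.8833
turntable diff 16.35405661655154
```

View pics/c8.png

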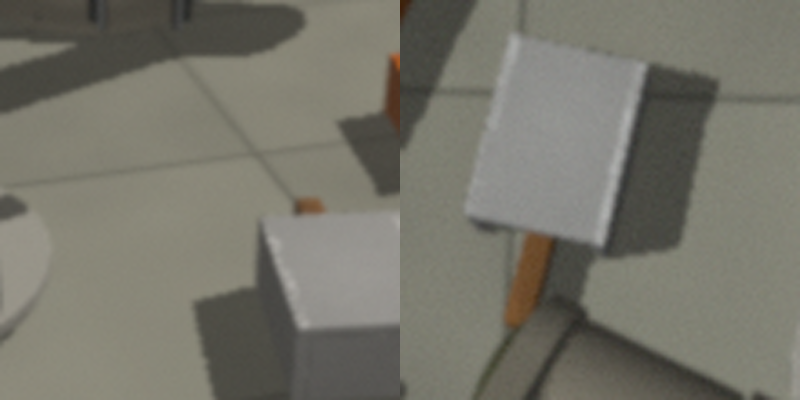

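The handle sticks out of the mouth, from (538,237) at the hood to its end at (513,325) in the right half. Checking the depth.

```bash
python3 - <<'E'
from h import *
f=lambda u,v,z: at("top",(u-400)*.275+165,v*.275+115,z)
D=[f(*p,.058) for p in((514,35),(646,65),(603,245),(467,212))]
m=(D[2]+D[3])/2; d=(D[0]+D[1])/2-m; d[2]=0; d/=np.linalg.norm(d); n=np.array([-d[1],d[0],0])
h=f(513,325,.034);k=f(538,237,.034);v=k-h;v/=np.linalg.norm(v);b=h+.145*v
for p in(h,h+.06*v,b):print(d@(p-m),n@(p-m))
print(np.degrees(np.arctan2(d[1],d[0])),np.degrees(np.arctan2(v[1],v[0])))
E
```

```text
-0.06828742182213575 0.0022087962847204138
-0.008314723962181879 0.00039895888907324106
0.07664659800608616 -0.0021649774214269088
-11.389467028095277 -13.117996623181098
```

```bash
python3 - <<'E'
from h import *
print(env.close_job())
E
```

```text
the job is handed in; nothing more can be done
None
```

The scoop ended up where it should be, but the run very likely counts as failed. I let the wrist force pass its 120 N limit once.

**What I did:** I drew the scoop out by the bowl, set it down flat and let go. Then I took it by the handle, turned it half round, set it down again, and slid it bowl first into the white dock. I let go and raised the arm clear.

**Last checks (top camera):**

| Check | Measured | Needed |
|---|---|---|
| Bowl centre, depth into the dock | about 0.077 m | above 0.045 m |
| Handle middle, depth | about -0.008 m | below 0.025 m |
| Bowl, sideways | about -0.002 m | within ±0.03 m |
| Handle angle to the dock | about 2° | below 14° (0.25 rad) |

- **Clock:** about 17 s of the 64 s allowed.
- **Force on the arm after release:** about 1 N, with the arm clear.
- **Flatness:** not measured after the last release. The slide met only light force and the handle looked level.

**What went wrong:**
- **Wrist force:** lowering the scoop after the half turn read about 300 N (281 N of it vertical). Squeezing the handle at 90 N had closed the fingers to 14 mm on the 22 mm bar, so it had slipped in the grip. I then pressed it down against the island top instead of stopping at first contact. The scoop was flat and on line afterwards.
- **First grip on the bowl:** it was too high, and the fingers rode over the rim and pushed the scoop about 10 mm sideways. I gripped again, deeper.
- **Turntable:** the arm stayed clear of it all along. My one image comparison of it came out inconclusive: the view had changed, probably from the arm's shadow. So I have not confirmed by measurement that its things did not move.

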